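# Clip a label holder onto the display rail

## Task

Hang the loose label holder astride the free clip on the rail, centred on it and with its label facing away from the robot, then press it straight down until it snaps home. Finish while still pressing the holder down, with the clip's rubber buffer clearly pushed in (about 8 N), and leave the other things on the counter where they are.

Things in the scene. Friction and masses are not known exactly. Their poses are not given: they have to be found in the camera images.
- holder_mid (a point): Centre of the loose label holder (130 g), a bright steel saddle (upside-down U) standing on its legs, 73 mm tall with the dark wooden grip fin on top. This point is 36.5 mm above the foot of the legs, right below the fin and 6.5 mm under the deck's top. Axes: z up, y along the saddle's tunnel, x towards the label.
- holder: The same holder; origin at the foot of its legs, on the centre line. Legs 0 to 37 mm up, deck to 43 mm, grip fin to 73 mm; the fin is 14 mm thick (x), 36 mm long (y): grasp it across the 14 mm. Saddle 42 mm wide (x), 52 mm long (y), 34 mm between the legs; a rounded rib (radius 6 mm, along y) inside each leg, centre 9 mm above the foot, leaves 24 mm free.
- label_face (a point): Middle of the label (plate 84 mm along y, 40 mm tall, wholly below the deck's top) on the outside of the holder's +x leg: 25 mm to its +x side, 22 mm above the foot.
- rail: Fixed steel bar, 12 mm thick, 400 mm long, on two posts; origin on the counter under the bar's middle, y along the bar, bar axis 130 mm above the counter. It carries two clips 140 to 220 mm apart: one free, the other (either side) already wearing a holder just like the loose one.
- clip: Free clip: grey block round the bar, 16 mm (x) by 40 mm (y, along the bar), top 14 mm above the bar axis. Origin on the bar axis at its middle; z up, x across the bar, away from the robot. At this height a sprung white roller (radius 4 mm) stands out of each x face, to 14 mm from the axis. The holder goes over it from above, its x and y along the clip's.
- clip_top (a point): Top of the free clip's rubber buffer, 24 mm above the bar axis, moving with the buffer. Heights of the holder's foot below the bar axis: 3 mm, its ribs rest on the rollers (hangs); pushing on takes 8 to 10 N, and that force suddenly drops and turns into a pull by 9 mm; 13 mm, its deck meets the buffer, which gives up to 6 mm more.
- buffer (a joint): How far the free clip's black rubber buffer is pushed in, m: 0 free, 0.006 fully in, against a hard stop; about 2 N per mm. A snapped-on holder that nobody presses pushes it in about 2 mm, at most 2.5 mm.
- filled: The other clip with a label holder already fitted (fixed); origin on the bar axis, axes like the clip. Its grip fin reaches 59 mm above the bar axis.
- jar_near: Bystander: a stoppered glass jar 64 mm across, 100 mm tall, near the label holder; origin at its underside.
- dish: Bystander: a white dish 70 mm across, 22 mm tall, on the counter under the rail; origin at its underside.
- weight: Bystander: a brass knob weight 38 mm across, 44 mm tall; origin at its underside.
- jar_left: Bystander: a stoppered glass jar 84 mm across, 130 mm tall, at the left; origin at its underside.
- jar_right: Bystander: a stoppered glass jar 76 mm across, 120 mm tall, at the right; origin at its underside.
Things that resemble listed ones, but are neither listed nor needed, are in the scene too. Leave any green look-alike of the holder alone.

How it is judged (in metres and radians):
On the way, in this order (a step that is already met when the one before it is completed fails the run):
1. the holder hangs astride the free clip, label away from the robot, not yet snapped on (z of holder in the frame of clip between -0.008 and 0.004 m and x of holder in the frame of clip between -0.007 and 0.007 m and y of holder in the frame of clip between -0.012 and 0.012 m and angle between the x axis of holder and the x axis of clip, either way round below 0.17 rad and angle between holder's own z axis and vertical below 0.14 rad and x of label_face in the frame of clip above 0 m), for 0.15 s.
2. the holder has snapped home past the rollers (z of holder in the frame of clip below -0.0125 m and x of holder in the frame of clip between -0.007 and 0.007 m and y of holder in the frame of clip between -0.012 and 0.012 m and angle between the x axis of holder and the x axis of clip, either way round below 0.17 rad and angle between holder's own z axis and vertical below 0.14 rad and x of label_face in the frame of clip above 0 m), for 0.2 s.
At the end, for the whole second after the job is handed in: Holder snapped on the free clip (foot over 15 mm below the bar axis; within 7 mm across, 12 mm along, 0.17 rad in yaw, 0.14 rad of upright), label away from the robot, at rest, with the gripper still pressing it so that the buffer is in by more than 3.2 mm (about 5 N) (z of holder in the frame of clip below -0.015 m and x of holder in the frame of clip between -0.007 and 0.007 m and y of holder in the frame of clip between -0.012 and 0.012 m and angle between the x axis of holder and the x axis of clip, either way round below 0.17 rad and angle between holder's own z axis and vertical below 0.14 rad and x of label_face in the frame of clip above 0 m and value of joint buffer above 0.0032 m and contact force between the fingers and holder above 2 N and linear speed of holder below 0.02 m/s); the arm keeps its last pose, push and grip.
It fails at once if a bystander on the counter is disturbed (moved more than 30 mm) (distance of any of jar_near, dish, weight, jar_left, jar_right from where it was at the start of the episode above 0.03 m).
It also fails if it takes over 42 s, if anything falls off the work surface, if the arm or the gripper's body presses on something with over 40 N, if the wrist force passes 120 N, or if a joint passes its speed limit or range.

## Robot

A 6-joint arm with a two-finger parallel gripper is mounted at the origin on the work surface. World frame = base frame: x ahead of the robot, y to its left, z up, the work surface at z = 0. Lengths are in mm, angles in rad, forces in N, time in s.
With the tool pointing down it reaches from about 425 to 950 mm from the base axis. Payload 3.5 kg.
Tool frame: the origin (TCP) lies at the very end of the fingers, on their centre line; the grasp point (between the pads) lies 19 mm behind it; x points along the fingers, y is the direction in which the jaws open and shut, and the axes are right-handed (so a half turn about x gives the same grasp; the last joint's range is limited). The gripper opens to 85 mm and grips with 20 to 120 N. Pads are 22 mm wide; open, the fingers measure 114 mm over their backs; the gripper's body (76 mm by 85 mm) begins 54 mm behind the grasp point. The pads swing forward as they close: fully open they stand 13 mm farther back than shut.
Start: joints at [-1.436, 0.286, 1.577, -0, 1.279, -0.15], TCP at [189.676, -647.788, 198.025] pointing down, gripper open.
Joint ranges: [-2.77, 2.77], [-0.9, 2.22], [0.21, 2.48], [-1.53, 4.67], [0.24, 2.81], [-2.84, 2.84]. Speed limits (rad/s): [2.79, 2.79, 3.14, 3.14, 3.14, 3.14].

## Interface

Orientations are given as a unit quaternion [w, x, y, z].
In Python, from workcell import observe, capture, camera_info, job_done gives the robot as it stands.
- The arm moves only by the tool drive_tool, never from a script. Its argument "rows" is a list of rows, each a list of 5 numbers: the opening, from 0 (shut) to 1 (fully open), then the shift along the tool's x, y, z in cm, then the turn about the tool's x in degrees. A call has 1 to 12 rows; each row is the pose to reach, as a shift and turn from the pose commanded when the call began, along the tool's axes at that moment; what a row does not reach only later rows make up. A row lasts 1/12 s, in which the tool goes at most 41.7 mm and 7.16 degrees, less where a joint would pass 70% of its speed; a pose out of reach is approached as far as the arm can. A call with a gripper value outside its range is refused whole. The fingers move at their own pace and stop on an object; the grip force is fixed at half the most. Time passes only in rows, so rows that repeat a pose let the fingers close. It gives the time, the measured TCP pose, the force and the opening at its end, in the units of the state.
- observe(): the state, without advancing time (a new reading comes with each control period).
- capture(name): name is "scene" or "top"; returns (picture, depth): 384x512x3 uint8, red, green, blue; 384x512 float32, mm along the optical axis (not along the pixel's ray), 0 where there is no reading.
- camera_info(name): a dict with "K" (3x3 intrinsics, pixels), "pose" (4x4, takes a point from camera to world coordinates). Camera axes: x right, y up, looking along -z (the intrinsics and any distortion apply to the point x, -y, -z); pixel columns grow to the right and rows downward; lengths in mm; the calibration is good to about 2 mm. A picture is of the moment at which its call begins. camera_info takes no time and is no camera call.
- job_done(): hands the job in, once; it reports no verdict.
The state is a dict: "time": time; "qpos": joint angles; "dq": joint speeds; "joint_torque": joint torques, N m; "position": TCP position; "ee_rot": TCP orientation; "ft_force": force on the tool from outside, world axes, zero at the start; "ft_torque": the same for the moment, N m; "width": opening from 0.0 (shut) to 1.0 (fully open).
Only numpy, scipy, OpenCV 4.12 (cv2) and the standard library are available. Lean on these libraries where they do the work, as an engineer would, in place of code of your own. Each camera call takes 0.05 s, during which the arm holds its last target.

## Working session

There is one attempt and no reset: what is moved stays moved. The work goes in short steps, Python scripts to look and compute and a tool call to move; the robot and the scene stay as the last step left them, time stands still between calls to the robot, and variables do not carry over. Pictures are saved under pics/ and viewed, and the job is handed in when it is done.

Besides the shell and the picture viewer there is one more tool, called by a JSON object that holds its "method" and its "body", one argument or row to a line. drive_tool: Moves the arm, as the interface text tells. Its arguments: {"type":"object","properties":{"rows":{"type":"array","items":{"type":"array","items":{"type":"number"}}}},"required":["rows"]}

```bash
mkdir -p pics; python3 - <<'E'
from workcell import *
import cv2,numpy as np
print(observe())
for n in("scene","top"):
    p,d=capture(n); np.savez(f"pics/{n}0.npz",p=p,d=d); cv2.imwrite(f"pics/{n}0.png",p[:,:,::-1]); c=camera_info(n); print(n,c)
E
```

```text
{'time': 0.0, 'qpos': array([-1.43605200e+00,  2.87181412e-01,  1.57817644e+00,  1.38836121e-05,
        1.27859549e+00, -1.49974412e-01]), 'dq': array([-1.03565791e-03, -9.56103550e-05, -1.02095896e-03,  5.63899008e-04,
        1.35034888e-03, -1.11022296e-03]), 'joint_torque': array([-6.40287799e-04, -4.05986559e+01, -2.92624193e+01, -2.16572307e-04,
        5.87431190e-03, -5.71664060e-06]), 'position': array([ 189.54812977, -647.07623354,  196.63707376]), 'ee_rot': array([ 0.09948756,  0.69996446,  0.1011567 , -0.69994235]), 'ft_force': array([0.33837364, 0.05694837, 0.41569083]), 'ft_torque': array([ 0.03086779,  0.01300067, -0.03129987]), 'width': 0.9988409552731563}
scene {'K': array([[372.02851892,   0.        , 246.69364183],
       [  0.        , 372.02851892, 184.70855217],
       [  0.        ,   0.        ,   1.        ]]), 'pose': array([[ 4.85904685e-01, -6.28565140e-01,  6.07291118e-01,
         1.02647729e+03],
       [ 8.74004408e-01,  3.46587439e-01, -3.40578100e-01,
        -2.98754580e+02],
       [ 3.59604758e-03,  6.96263609e-01,  7.17777163e-01,
         7.27266150e+02],
       [ 0.00000000e+00,  0.00000000e+00,  0.00000000e+00,
         1.00000000e+00]])}
top {'K': array([[456.36758856,   0.        , 269.24699339],
       [  0.        , 456.36758856, 190.24729276],
       [  0.        ,   0.        ,   1.        ]]), 'pose': array([[-2.73491531e-02,  9.82368709e-01, -1.84942543e-01,
         2.30894768e+02],
       [-9.99527182e-01, -2.94749573e-02, -8.75436107e-03,
        -8.23311698e+00],
       [-1.40511839e-02,  1.84615674e-01,  9.82710342e-01,
         1.44428474e+03],
       [ 0.00000000e+00,  0.00000000e+00,  0.00000000e+00,
         1.00000000e+00]])}
```

View pics/scene0.png

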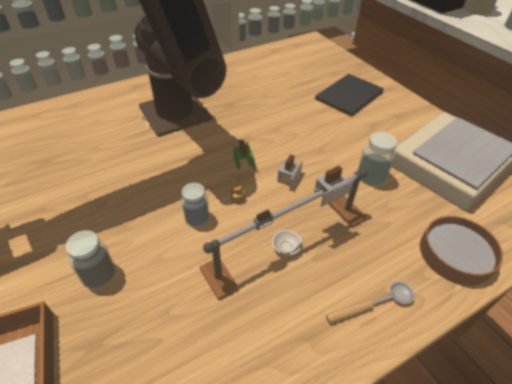

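View pics/top0.png

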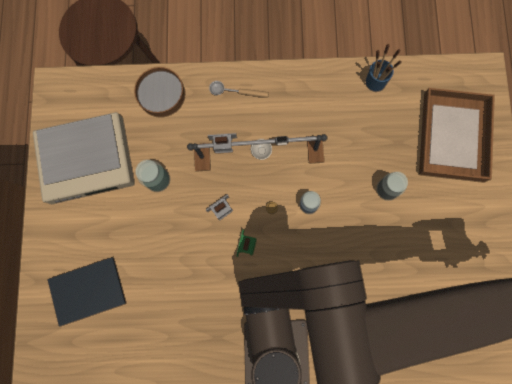

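Things that could pass for the holder (top-view pixels): the loose steel saddle (220,207), the fitted holder on the rail (222,142) and the green look-alike (246,243). The free clip is at (281,140). By the description I choose the loose steel saddle, and I'll check it in a close crop.

```bash
python3 - <<'E'
import cv2,numpy as np
t=cv2.imread("pics/top0.png"); s=cv2.imread("pics/scene0.png")
a=cv2.resize(t[120:230,180:340],None,fx=5,fy=5,interpolation=cv2.INTER_CUBIC)
b=cv2.resize(s[140:260,190:370],None,fx=4.4,fy=4.4,interpolation=cv2.INTER_CUBIC)
cv2.imwrite("pics/ct0.png",a);cv2.imwrite("pics/cs0.png",b)
E
```

```text
(no output)
```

View pics/ct0.png

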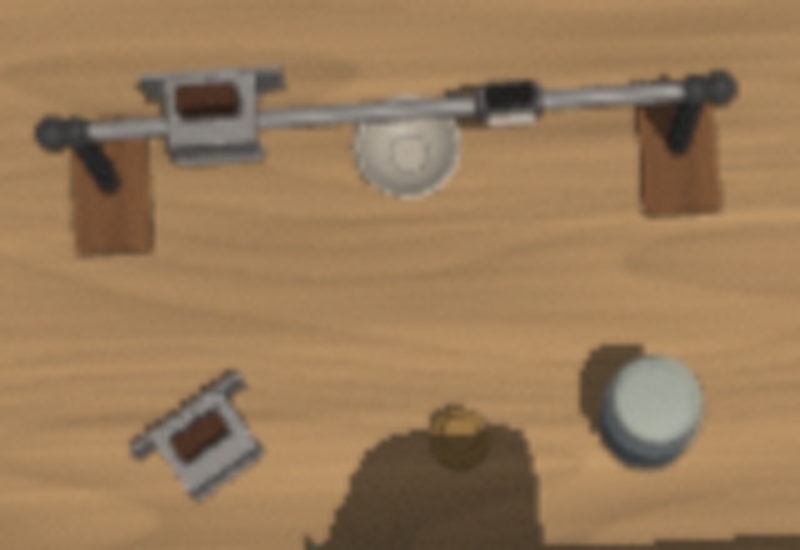

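View pics/cs0.png

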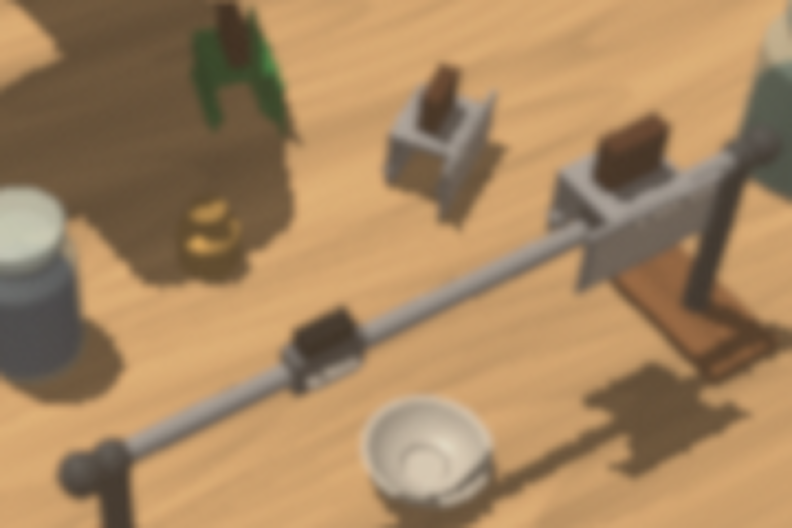

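The crops confirm it: the loose steel saddle has its fin at crop (198,435) and its wide label plate at the upper left (137,450)–(245,378), facing away from the robot. The free clip, with its black buffer, is at crop (508,102). Now I'll measure these with masks and depth.

```bash
cat > h.py <<'E'
import cv2,numpy as np
from workcell import camera_info
def cloud(n,d):
    c=camera_info(n);K,P=c["K"],c["pose"]
    v,u=np.mgrid[0:d.shape[0],0:d.shape[1]]
    p=np.stack([(u-K[0,2])/K[0,0]*d,-(v-K[1,2])/K[1,1]*d,-d],-1)
    return p@P[:3,:3].T+P[:3,3]
def ray(n,uv,z):
    c=camera_info(n);K,P=c["K"],c["pose"]
    uv=np.atleast_2d(np.asarray(uv,float))
    r=np.stack([(uv[:,0]-K[0,2])/K[0,0],-(uv[:,1]-K[1,2])/K[1,1],-np.ones(len(uv))],-1)@P[:3,:3].T
    return P[:3,3]+r*((z-P[2,3])/r[:,2])[:,None]
def proj(n,X):
    c=camera_info(n);K,P=c["K"],c["pose"]
    q=(np.atleast_2d(X)-P[:3,3])@P[:3,:3]
    return np.stack([K[0,2]+K[0,0]*q[:,0]/-q[:,2],K[1,2]-K[1,1]*q[:,1]/-q[:,2]],-1)
E
python3 - <<'E'
from h import *
for n in("top","scene"):
    z=np.load(f"pics/{n}0.npz");p,d=z["p"],z["d"];C=cloud(n,d)
    hsv=cv2.cvtColor(p,cv2.COLOR_RGB2HSV)
    wins={"top":dict(hold=(195,235,205,232),filled=(192,205,240,160),clip=(270,130,294,150),railL=(185,138,240,158)),
          "scene":dict(hold=(273,150,305,192),filled=(312,160,345,205),clip=(252,206,275,230))}[n]
    if n=="top": wins["hold"]=(205,190,238,222);wins["filled"]=(205,130,240,155)
    for k,(a,b,c,e) in wins.items():
        c_=C[b:e,a:c]; 
        if k=="hold":
            m=(c_[...,2]>60)&(c_[...,2]<85)
            m2=(c_[...,2]>35)&(c_[...,2]<55)
        elif k=="clip": m=(c_[...,2]>146);m2=(c_[...,2]>120)&(c_[...,2]<=146)
        else: m=c_[...,2]>175;m2=(c_[...,2]>120)&(c_[...,2]<175)
        for M in(m,m2):
            q=c_[M]
            if len(q)<5: print(n,k,len(q));continue
            r=cv2.minAreaRect(q[:,:2].astype(np.float32))
            print(n,k,len(q),"mean",q.mean(0).round(1),"med z",np.median(q[:,2]).round(1),"rect",np.round(r[0],1),np.round(r[1],1),round(r[2],1))
    # bar ends from raw
    cc=C; m=(cc[...,2]>118)&(cc[...,2]<150)&(cc[...,0]>520)&(cc[...,0]<720)&(abs(cc[...,1])<300)
    q=cc[m]; print(n,"rail",len(q), "y range",q[:,1].min(),q[:,1].max())
    for i in range(3):
        f=np.polyfit(q[:,1],q[:,0],1); r=q[:,0]-np.polyval(f,q[:,1]); q=q[abs(r)<8]
    print(" fit",f,len(q))
    for nm,uv in dict(green=(246,243),weight=(271,207),jar=(311,201),dish=(261,149)).items():
        if n=="top": print(nm,C[uv[1],uv[0]].round(0))
E
```

```text
top hold 61 mean [442.  156.2  72.8] med z 72.5 rect [442.5 156.5] [13.6 35.1] 34.9
top hold 196 mean [444.2 157.6  43. ] med z 42.7 rect [444.  158.3] [45.7 79.9] 33.8
top filled 78 mean [609.9 133.5 219.2] med z 188.2 rect [435.2  58.6] [428.4  36. ] 22.9
top filled 384 mean [620.  137.2 148.7] med z 155.1 rect [622.2 140.5] [ 49.5 102.6] 3.2
top clip 57 mean [606.2 -36.3 220.9] med z 152.9 rect [433.1 -32.3] [ 35.4 405.7] 88.2
top clip 103 mean [625.  -36.9 135.7] med z 135.5 rect [628.9 -37. ] [29.2 69.7] 6.4
top railL 68 mean [590.  126.6 279.1] med z 188.2 rect [433.5  58.5] [425.3  34.8] 22.9
top railL 388 mean [613.7 159.3 144.3] med z 139.4 rect [618.9 167.4] [ 45.3 156.2] 0.6
top rail 661 y range -173.53837547659674 245.4419468700148
 fit [-3.77711179e-02  6.25038715e+02] 519
green [330.  78.  77.]
weight [442.   0.  43.]
jar [ 447. -120.  103.]
dish [638.  28.   9.]
scene hold 75 mean [444.7 155.4  70.1] med z 71.8 rect [441.5 158.1] [13.6 37.9] 35.5
scene hold 224 mean [450.8 156.5  43.2] med z 43.1 rect [442.9 159.8] [46.2 82.5] 33.5
scene filled 154 mean [643.8 113.  213.6] med z 188.0 rect [811.6 -78.5] [ 31.3 614.6] 41.4
scene filled 694 mean [630.9 125.4 148. ] med z 152.3 rect [622.8 125.5] [47.8 77.9] 1.3
scene clip 105 mean [636.6 -43.5 163.9] med z 153.8 rect [ 817.5 -169.8] [ 27.8 490.3] 55.1
scene clip 205 mean [633.4 -40.8 136.2] med z 135.4 rect [630.9 -36.3] [60.2 21.4] 88.8
scene rail 1420 y range -173.12817023948134 244.28733189660608
 fit [-3.40313451e-02  6.29809174e+02] 923
```

```bash
python3 - <<'E'
from h import *
for n in("top","scene"):
    z=np.load(f"pics/{n}0.npz");p,d=z["p"],z["d"];C=cloud(n,d)
    X,Y,Z=C[...,0],C[...,1],C[...,2]
    def rect(m,t):
        q=C[m]; r=cv2.minAreaRect(q[:,:2].astype(np.float32)); print(n,t,len(q),q.mean(0).round(1),np.round(r[0],1),np.round(r[1],1),round(r[2],1), "z",np.percentile(q[:,2],[5,50,95]).round(1))
    near=(X>590)&(X<670)
    rect(near&(Y>-80)&(Y<10)&(Z>149)&(Z<160),"buffer top")
    rect(near&(Y>-80)&(Y<10)&(Z>141)&(Z<160),"clip+buffer")
    rect(near&(Y>80)&(Y<200)&(Z>180)&(Z<196),"filled fin")
    rect(near&(Y>80)&(Y<200)&(Z>152)&(Z<165),"filled deck")
    # bar top ridge per y-slices
    for lo,hi in((-130,-70),(0,90)):
        m=near&(Y>lo)&(Y<hi)&(Z>134)&(Z<140); q=C[m]; f=np.polyfit(q[:,1],q[:,0],1); print("bar",lo,len(q),f,np.polyval(f,-37),np.median(q[:,2]))
    m=near&(((Y>-130)&(Y<-70))|((Y>0)&(Y<85)))&(Z>134)&(Z<140); q=C[m]; f=np.polyfit(q[:,1],q[:,0],1); print("bar all",f,np.polyval(f,-37),np.ptp(q[:,2]))
    v,u=np.mgrid[0:384,0:512]
    # dark mask for buffer
    hsv=cv2.cvtColor(p,cv2.COLOR_RGB2HSV)
    k=proj(n,[628,-37,154])[0]; w=(abs(u-k[0])<16)&(abs(v-k[1])<14)
    m=w&(hsv[...,2]<60); print("dark",m.sum(),u[m].mean(),v[m].mean(),ray(n,(u[m].mean(),v[m].mean()),154))
E
```

```text
top buffer top 46 [627.7 -37.9 153.9] [628.5 -39.4] [12.7 32.6] 3.6 z [150.7 153.4 157.9]
top clip+buffer 70 [626.9 -38.4 151. ] [626.7 -37.8] [15.3 38.9] 6.6 z [143.2 152.4 157.5]
top filled fin 68 [620.4 137.6 188.1] [620.8 137.2] [14.8 35.5] 3.2 z [182.5 188.7 192.3]
top filled deck 202 [622.1 137.3 158.5] [623.6 138. ] [46.9 80. ] 3.2 z [154.1 158.7 163.2]
bar -130 41 [-4.02909189e-02  6.26147509e+02] 627.6382727347026 136.35624439888784
bar 0 69 [-3.78480385e-02  6.25969580e+02] 627.3699572399538 136.31871697915767
bar all [-4.08286623e-02  6.26080463e+02] 627.5911230871598 5.945136827779152
dark 41 281.1951219512195 138.78048780487805 [[626.47552196 -36.04084822 154.        ]]
scene buffer top 94 [628.7 -38.1 153.5] [627.9 -37.5] [13.5 30.2] 2.6 z [149.6 153.9 155.6]
scene clip+buffer 158 [629.9 -39.6 149.6] [628.5 -37.7] [14.6 38.7] 2.6 z [142.1 151.7 155.6]
scene filled fin 118 [622.2 136.2 187.3] [621.1 138.2] [14.9 36.5] 3.5 z [181.3 188.5 190.5]
scene filled deck 329 [631.2 133.4 158.2] [622.4 137.3] [46.2 85.1] 2.2 z [153.7 158.6 161.5]
bar -130 114 [-3.95606375e-02  6.26688331e+02] 628.1520744287914 135.85188286804686
bar 0 143 [-4.33562778e-02  6.26858537e+02] 628.4627191727387 135.78351248260572
bar all [-3.90961817e-02  6.26736000e+02] 628.1825587828359 5.5114614960340305
dark 0 nan nan [[nan nan nan]]<stdin>:20: RuntimeWarning: Mean of empty slice.
  ret = ret.dtype.type(ret / rcount)
```

```bash
cat >> h.py <<'E'
from scipy.spatial.transform import Rotation as Ro
def tool():
    from workcell import observe
    o=observe();w,x,y,z=o["ee_rot"];return o,o["position"],Ro.from_quat([x,y,z,w]).as_matrix()
def tell(target,yaw_y):
    """shift cm in tool axes to world target, turn to bring tool y (mod 180) to yaw_y deg"""
    o,p,R=tool(); cur=np.degrees(np.arctan2(R[1,1],R[0,1])); dw=(yaw_y-cur+90)%180-90
    print("t",round(o["time"],2),"pos",p.round(1),"yaw_y",round(cur,2),"q",o["qpos"].round(2),"F",o["ft_force"].round(1),"w",round(o["width"],3),"tiltx",R[:,0].round(3))
    print("shift cm",(R.T@(np.array(target)-p)/10).round(2),"turn",-dw.round(2),"or",(-dw+180).round(1))
E
python3 - <<'E'
from h import *
o,p,R=tool();print(R.round(3))
tell([460,-330,215],34.7)
tell([442.3,157,180],34.7)
E
```

```text
[[-0.     0.281 -0.96 ]
 [ 0.002 -0.96  -0.281]
 [-1.    -0.002 -0.   ]]
t 0.1 pos [ 189.6 -647.1  196.8] yaw_y -73.68 q [-1.44  0.29  1.58 -0.    1.28 -0.15] F [-1.1  0.4 -0.3] w 1.0 tiltx [-0.     0.002 -1.   ]
shift cm [ -1.77 -22.84 -34.86] turn 71.62 or 251.6
t 0.1 pos [ 189.6 -647.1  196.8] yaw_y -73.68 q [-1.44  0.29  1.58 -0.    1.28 -0.15] F [-1.1  0.4 -0.3] w 1.0 tiltx [-0.     0.002 -1.   ]
shift cm [  1.84 -70.07 -46.85] turn 71.62 or 251.6
```

{"method": "drive_tool", "body": {
  "rows": [
    [1,-0.15,-1.9,-2.9,-6.5],
    [1,-0.3,-3.8,-5.8,-13],
    [1,-0.45,-5.7,-8.7,-19.5],
    [1,-0.6,-7.6,-11.6,-26],
    [1,-0.75,-9.5,-14.5,-32.5],
    [1,-0.9,-11.4,-17.4,-39],
    [1,-1.05,-13.3,-20.3,-45.5],
    [1,-1.2,-15.2,-23.2,-52],
    [1,-1.35,-17.1,-26.1,-58.5],
    [1,-1.5,-19,-29,-65],
    [1,-1.7,-21,-32,-71.5],
    [1,-1.8,-22.9,-34.9,-78]
  ]
}}

```text
time: 1.1
position: [461.0, -328.2, 215.8]
ee_rot: [0.52, 0.479, 0.52, -0.479]
ft_force: [1.0, -0.1, -0.3]
width: 0.999
```

```bash
python3 -c "
from h import *
tell([442.3,157,180],34.7)"
```

```text
t 1.1 pos [ 461.  -328.2  215.8] yaw_y 4.64 q [-0.8   0.03  1.83  0.    1.28 -0.88] F [ 1.  -0.1 -0.3] w 0.999 tiltx [-0.  0. -1.]
shift cm [  3.6    2.06 -48.51] turn -30.06 or 149.9
```

{"method": "drive_tool", "body": {
  "rows": [
    [1,0,0.2,-4,-3],
    [1,0,0.4,-8.1,-6],
    [1,0,0.6,-12.2,-9],
    [1,0,0.8,-16.3,-12],
    [1,0,1,-20.4,-15],
    [1,0,1.2,-24.5,-18],
    [1,0,1.4,-28.6,-21],
    [1,0,1.6,-32.7,-24],
    [1,0.4,1.8,-36.8,-26],
    [1,1.2,2,-40.9,-28],
    [1,2.4,2.1,-45,-30],
    [1,3.6,2.1,-48.5,-30]
  ]
}}

```text
time: 2.1
position: [444.3, 157.6, 180.0]
ee_rot: [0.626, 0.33, 0.625, -0.329]
ft_force: [1.8, 0.2, -0.2]
width: 1.002
```

```bash
python3 - <<'E'
from h import *
from workcell import capture
p,d=capture("scene");cv2.imwrite("pics/s1.png",cv2.resize(p[120:220,230:350,::-1],None,fx=6,fy=6))
tell([442.3,157,48],34.7)
E
```

```text
t 2.15 pos [441.3 162.3 176.7] yaw_y 34.59 q [ 0.13 -0.16  2.08  0.01  1.22 -0.47] F [-2.3  1.6 -1. ] w 0.997 tiltx [-0.005  0.004 -1.   ]
shift cm [12.86 -0.2   0.57] turn -0.11 or 179.9
```

View pics/s1.png

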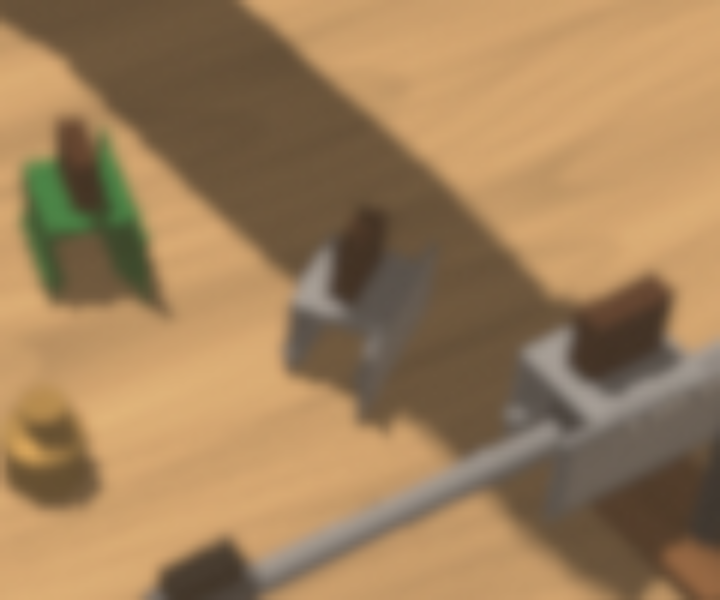

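The crop shows the loose saddle still upright at crop (350,270), fin clear, with the gripper above the frame. I'll go down part way, let it settle and re-measure.

{"method": "drive_tool", "body": {
  "rows": [
    [1,2,0,0,0],
    [1,5,0,0,0],
    [1,7.5,0,0,0],
    [1,7.5,0,0,0],
    [1,7.5,0,0,0],
    [1,7.5,0,0,0]
  ]
}}

```text
time: 2.65
position: [445.5, 155.2, 106.2]
ee_rot: [0.626, 0.331, 0.625, -0.33]
ft_force: [1.6, 0.4, 1.3]
width: 0.996
```

```bash
python3 - <<'E'
from h import *
from workcell import capture
p,d=capture("scene");cv2.imwrite("pics/s2.png",cv2.resize(p[80:200,220:360,::-1],None,fx=5,fy=5))
tell([442.3,157,48],34.7)
E
```

```text
t 2.7 pos [446.1 155.3 107. ] yaw_y 34.3 q [ 0.12 -0.07  2.14  0.    1.07 -0.48] F [0.6 0.7 1.1] w 1.002 tiltx [ 0.003  0.    -1.   ]
shift cm [ 5.89 -0.24 -0.37] turn -0.4 or 179.6
```

View pics/s2.png

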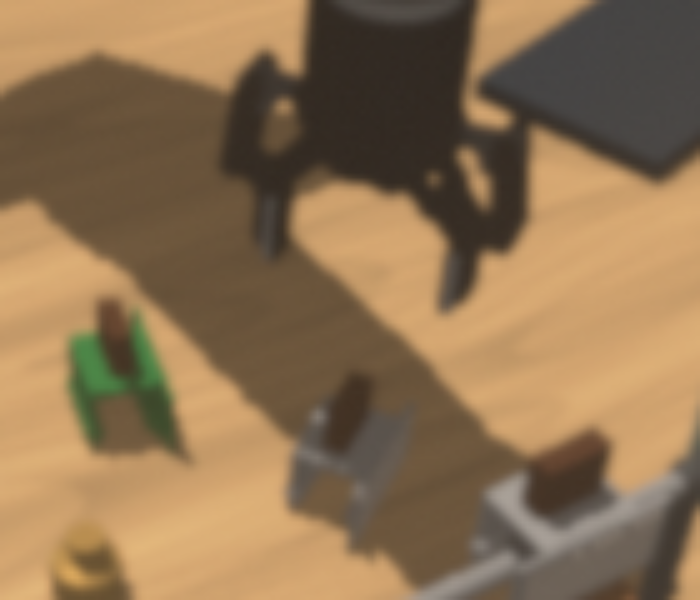

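The open jaws straddle the holder's fin (crop (350,410)) in the right direction. I'll go down and close.

{"method": "drive_tool", "body": {
  "rows": [
    [1,2.5,-0.2,-0.4,-0.4],
    [1,5,-0.2,-0.4,-0.4],
    [1,5.9,-0.2,-0.4,-0.4],
    [1,5.9,-0.2,-0.4,-0.4],
    [1,5.9,-0.2,-0.4,-0.4]
  ]
}}

```text
time: 3.12
position: [441.7, 157.4, 47.2]
ee_rot: [0.627, 0.328, 0.626, -0.328]
ft_force: [0.9, -1.1, 0.7]
width: 0.999
```

```bash
python3 - <<'E'
from h import *
from workcell import capture
p,d=capture("scene");cv2.imwrite("pics/s3.png",cv2.resize(p[120:210,240:340,::-1],None,fx=6,fy=6))
tell([442.3,157,48],34.7)
E
```

```text
t 3.17 pos [442.3 157.5  47.8] yaw_y 34.71 q [ 0.13  0.01  2.18  0.    0.94 -0.48] F [ 0.2 -0.3  0.2] w 1.002 tiltx [ 0.003  0.    -1.   ]
shift cm [-0.02 -0.03  0.04] turn 0.01 or 180.0
```

View pics/s3.png

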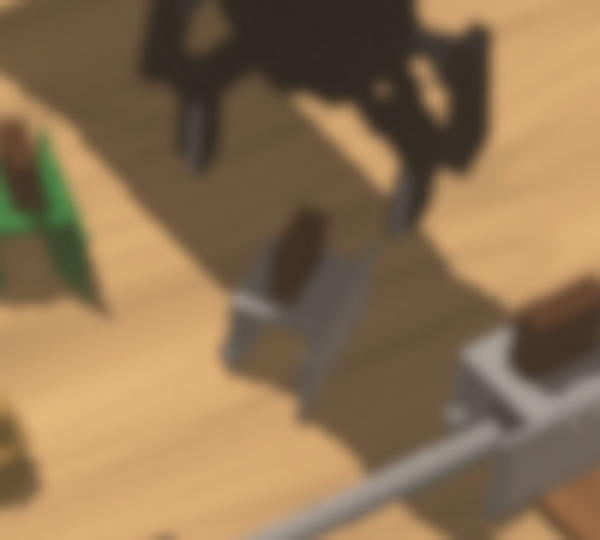

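```bash
python3 - <<'E'
from h import *
for X in ([442,157,48],[442,157,61],[442,157,73]): print(((proj("scene",X)[0]-[240,120])*6).round(0))
from workcell import capture
p,d=capture("scene");C=cloud("scene",d)
for u,v in((272,146),(273,148),(307,156),(307,158),(290,157),(288,162)): print(u,v,C[v,u].round(0))
E
```

```text
[290. 271.]
[293. 249.]
[295. 229.]
272 146 [409. 122. 104.]
273 148 [412. 124.  99.]
307 156 [486. 178. 106.]
307 158 [486. 179.  98.]
290 157 [1026. -299.  727.]
288 162 [453. 146.  73.]
```

```bash
python3 - <<'E'
from h import *
from workcell import capture
p,d=capture("scene");C=cloud("scene",d)
for v in range(130,170,2): print(v,[tuple(C[v,u].round(0).astype(int)) if d[v,u]>0 else 0 for u in(271,273,305,307)])
q,dt=capture("top");T=cloud("top",dt)
cv2.imwrite("pics/t3.png",cv2.resize(q[170:250,190:270,::-1],None,fx=7,fy=7))
cv2.imwrite("pics/s3b.png",cv2.resize(p[130:190,260:320,::-1],None,fx=10,fy=10,interpolation=cv2.INTER_NEAREST))
tell([442.3,157,48],34.7)
E
```

```text
130 [(np.int64(395), np.int64(125), np.int64(146)), (np.int64(396), np.int64(131), np.int64(144)), (np.int64(478), np.int64(166), np.int64(186)), (np.int64(479), np.int64(172), np.int64(185))]
132 [(np.int64(405), np.int64(119), np.int64(149)), (np.int64(410), np.int64(122), np.int64(151)), (np.int64(475), np.int64(169), np.int64(177)), (np.int64(463), np.int64(186), np.int64(163))]
134 [(np.int64(409), np.int64(117), np.int64(146)), (np.int64(412), np.int64(121), np.int64(146)), (np.int64(461), np.int64(182), np.int64(157)), (np.int64(469), np.int64(182), np.int64(162))]
136 [(np.int64(409), np.int64(117), np.int64(139)), (np.int64(411), np.int64(122), np.int64(139)), (np.int64(469), np.int64(177), np.int64(158)), (np.int64(473), np.int64(179), np.int64(160))]
138 [(np.int64(404), np.int64(121), np.int64(128)), (np.int64(410), np.int64(123), np.int64(131)), (np.int64(479), np.int64(169), np.int64(162)), (np.int64(479), np.int64(175), np.int64(160))]
140 [(np.int64(402), np.int64(123), np.int64(119)), (np.int64(411), np.int64(123), np.int64(125)), (np.int64(484), np.int64(165), np.in
[... 2187 characters left out ...]
4(1)), (np.int64(376), np.int64(152), np.int64(1)), (np.int64(419), np.int64(234), np.int64(-1)), (np.int64(423), np.int64(239), np.int64(0))]
166 [(np.int64(380), np.int64(143), np.int64(1)), (np.int64(383), np.int64(148), np.int64(1)), (np.int64(427), np.int64(228), np.int64(1)), (np.int64(428), np.int64(235), np.int64(-2))]
168 [(np.int64(388), np.int64(139), np.int64(1)), (np.int64(390), np.int64(144), np.int64(1)), (np.int64(434), np.int64(224), np.int64(1)), (np.int64(440), np.int64(226), np.int64(5))]
t 3.32 pos [442.3 157.6  47.8] yaw_y 34.71 q [ 0.13  0.01  2.18 -0.    0.94 -0.48] F [ 0.9  0.2 -0.3] w 0.996 tiltx [ 0.003  0.    -1.   ]
shift cm [-0.02 -0.03  0.05] turn 0.01 or 180.0
```

View pics/s3b.png

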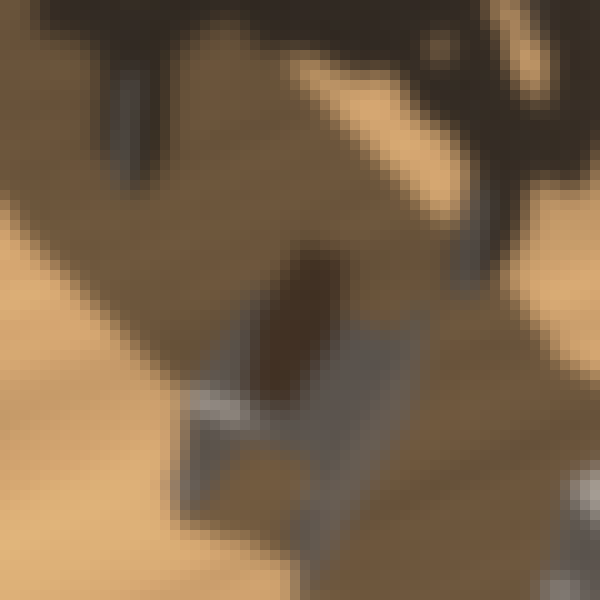

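View pics/t3.png

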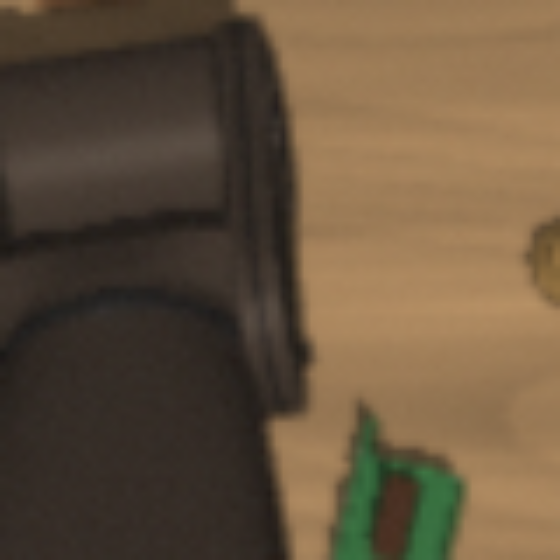

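The picture and depth disagree with the reported TCP. The open fingertips show at (272,149) and (306,159), z≈96, while the TCP reads z=48, and the holder heights do match. Closing here is harmless either way, so I'll use it as the check.

{"method": "drive_tool", "body": {
  "rows": [
    [0,0,0,0,0],
    [0,0,0,0,0],
    [0,0,0,0,0],
    [0,0,0,0,0],
    [0,0,0,0,0],
    [0,0,0,0,0],
    [0,0,0,0,0],
    [0,0,0,0,0]
  ]
}}

```text
time: 3.98
position: [440.8, 157.4, 46.0]
ee_rot: [0.626, 0.328, 0.626, -0.328]
ft_force: [1.2, 0.3, 0.6]
width: 0.003
```

```bash
python3 - <<'E'
from h import *
from workcell import capture
p,d=capture("scene");C=cloud("scene",d)
cv2.imwrite("pics/s4.png",cv2.resize(p[110:200,250:340,::-1],None,fx=6.5,fy=6.5,interpolation=cv2.INTER_CUBIC))
for v in range(130,176,3): print(v,[list(C[v,u].round(0)) for u in(288,291,294)])
tell([442.3,157,48],34.7)
E
```

```text
130 [[np.float64(442.0), np.float64(144.0), np.float64(170.0)], [np.float64(447.0), np.float64(149.0), np.float64(172.0)], [np.float64(460.0), np.float64(147.0), np.float64(181.0)]]
133 [[np.float64(441.0), np.float64(145.0), np.float64(160.0)], [np.float64(446.0), np.float64(150.0), np.float64(162.0)], [np.float64(461.0), np.float64(148.0), np.float64(173.0)]]
136 [[np.float64(442.0), np.float64(146.0), np.float64(151.0)], [np.float64(454.0), np.float64(146.0), np.float64(160.0)], [np.float64(461.0), np.float64(149.0), np.float64(163.0)]]
139 [[np.float64(442.0), np.float64(146.0), np.float64(142.0)], [np.float64(456.0), np.float64(145.0), np.float64(152.0)], [np.float64(460.0), np.float64(151.0), np.float64(153.0)]]
142 [[np.float64(442.0), np.float64(147.0), np.float64(132.0)], [np.float64(450.0), np.float64(151.0), np.float64(136.0)], [np.float64(459.0), np.float64(153.0), np.float64(141.0)]]
145 [[np.float64(445.0), np.float64(146.0), np.float64(124.0)], [np.float64(451.0), np.float64(151.0), np.float64(127.0)], [np.float64(459.0), np.float64(154.0), np.float64(132.0)]]
148 [[np
[... 1263 characters left out ...]
t64(457.0), np.float64(146.0), np.float64(51.0)], [np.float64(454.0), np.float64(158.0), np.float64(44.0)], [np.float64(458.0), np.float64(165.0), np.float64(43.0)]]
172 [[np.float64(460.0), np.float64(144.0), np.float64(44.0)], [np.float64(462.0), np.float64(152.0), np.float64(42.0)], [np.float64(467.0), np.float64(159.0), np.float64(43.0)]]
175 [[np.float64(434.0), np.float64(165.0), np.float64(1.0)], [np.float64(471.0), np.float64(147.0), np.float64(41.0)], [np.float64(472.0), np.float64(156.0), np.float64(38.0)]]
t 4.03 pos [440.7 157.4  46. ] yaw_y 34.72 q [ 0.13  0.02  2.19  0.    0.94 -0.48] F [-0.6  0.4  0.1] w 0.005 tiltx [-0. -0. -1.]
shift cm [-0.2   0.1   0.12] turn 0.02 or 180.0
```

View pics/s4.png

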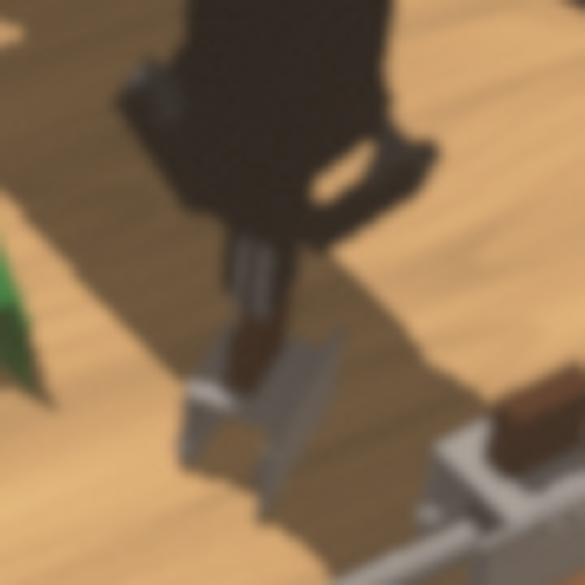

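Confirmed: the jaws shut completely (width 0.003), with tips at about (289,158), just above the fin. The reported TCP z is therefore some 37 mm too low. I'll get that offset from the tip pixel.

```bash
python3 - <<'E'
from h import *
for z in (76,80,84,88): print(z,proj("scene",[448.5,148,z]).round(1))
from workcell import capture
p,d=capture("scene"); hsv=cv2.cvtColor(p,cv2.COLOR_RGB2HSV)
for v in range(150,164): print(v,[list(map(int,p[v,u])) for u in(287,289,291)], d[v,286:294:2].round(0))
E
```

```text
76 [[287.8 159.9]]
80 [[287.9 158.8]]
84 [[288.1 157.6]]
88 [[288.2 156.5]]
150 [[76, 69, 64], [74, 68, 62], [73, 66, 60]] [951. 948. 943. 948.]
151 [[77, 69, 64], [76, 69, 63], [72, 66, 59]] [955. 948. 948. 951.]
152 [[76, 69, 63], [77, 69, 63], [71, 64, 58]] [955. 954. 952. 955.]
153 [[76, 69, 62], [79, 72, 66], [69, 63, 56]] [959. 956. 953. 955.]
154 [[75, 68, 61], [79, 71, 65], [69, 62, 55]] [962. 958. 955. 956.]
155 [[76, 69, 61], [79, 71, 65], [68, 61, 54]] [968. 956. 957. 962.]
156 [[77, 68, 60], [78, 71, 64], [68, 60, 52]] [967. 965. 958. 958.]
157 [[77, 66, 56], [78, 70, 63], [70, 60, 52]] [967. 967. 965. 986.]
158 [[79, 65, 51], [75, 64, 55], [69, 57, 46]] [1093.  982.  966.  983.]
159 [[74, 60, 47], [69, 55, 44], [67, 52, 40]] [978. 979. 976. 986.]
160 [[70, 55, 42], [67, 51, 38], [66, 50, 38]] [974. 974. 974. 986.]
161 [[67, 51, 38], [66, 49, 35], [64, 48, 35]] [973. 973. 971. 993.]
162 [[67, 50, 37], [66, 49, 36], [64, 48, 35]] [972. 966. 969. 995.]
163 [[66, 49, 36], [66, 50, 37], [64, 48, 36]] [977. 970. 974. 999.]
```

{"method": "drive_tool", "body": {
  "rows": [
    [1,0,0,0,0],
    [1,0,0,0,0],
    [1,0,0,0,0],
    [1,0,0,0,0],
    [1,0,0,0,0],
    [1,0,0,0,0],
    [1,0.8,0,0,0],
    [1,1.6,0,0,0],
    [1,2.4,0,0,0],
    [1,3.2,0,0,0],
    [1,3.2,0,0,0]
  ]
}}

```text
time: 5.0
position: [438.8, 157.1, 11.5]
ee_rot: [0.625, 0.327, 0.628, -0.329]
ft_force: [0.1, 1.0, -0.3]
width: 0.997
```

```bash
python3 - <<'E'
from h import *
from workcell import capture
p,d=capture("scene")
cv2.imwrite("pics/s5.png",cv2.resize(p[110:200,250:340,::-1],None,fx=6.5,fy=6.5,interpolation=cv2.INTER_CUBIC))
tell([442.3,157,14],34.7)
E
```

```text
t 5.05 pos [439.4 157.2  12.4] yaw_y 34.72 q [ 0.13  0.08  2.2  -0.    0.87 -0.48] F [ 0.4 -0.2  0.3] w 1.0 tiltx [-0.004 -0.    -1.   ]
shift cm [-0.16  0.23  0.19] turn 0.02 or 180.0
```

View pics/s5.png

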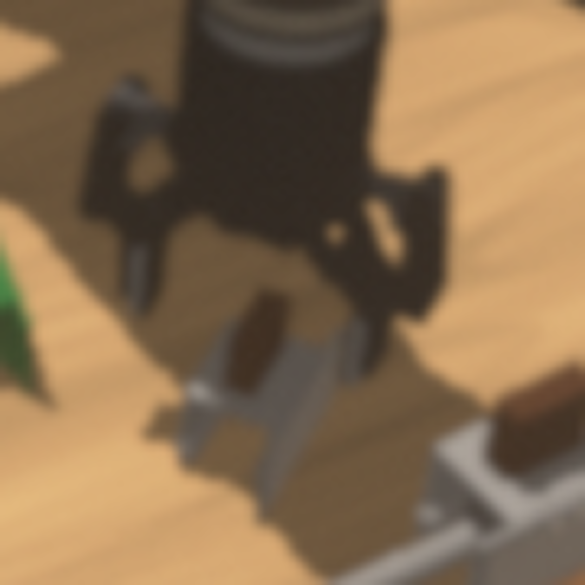

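The jaws now straddle the fin: tips at crop (137,310) and (358,375), fin between them at (258,340), tip height consistent with the offset. Closing now.

{"method": "drive_tool", "body": {
  "rows": [
    [1,0,0.2,0.2,0],
    [1,0,0.2,0.2,0],
    [0,0,0.2,0.2,0],
    [0,0,0.2,0.2,0],
    [0,0,0.2,0.2,0],
    [0,0,0.2,0.2,0],
    [0,0,0.2,0.2,0],
    [0,0,0.2,0.2,0],
    [0,0,0.2,0.2,0],
    [0,0,0.2,0.2,0]
  ]
}}

```text
time: 5.88
position: [443.9, 157.0, 14.3]
ee_rot: [0.627, 0.328, 0.626, -0.328]
ft_force: [0.7, 0.1, 0.9]
width: 0.154
```

```bash
python3 - <<'E'
from h import *
from workcell import capture
p,d=capture("scene")
cv2.imwrite("pics/s6.png",cv2.resize(p[110:200,250:340,::-1],None,fx=6.5,fy=6.5,interpolation=cv2.INTER_CUBIC))
tell([442.3,157,14],34.7)
E
```

```text
t 5.93 pos [443.9 157.   14.3] yaw_y 34.72 q [ 0.12  0.08  2.19  0.    0.87 -0.48] F [ 0.9 -0.5  1.4] w 0.148 tiltx [ 0.001  0.    -1.   ]
shift cm [ 0.03 -0.13 -0.09] turn 0.02 or 180.0
```

View pics/s6.png

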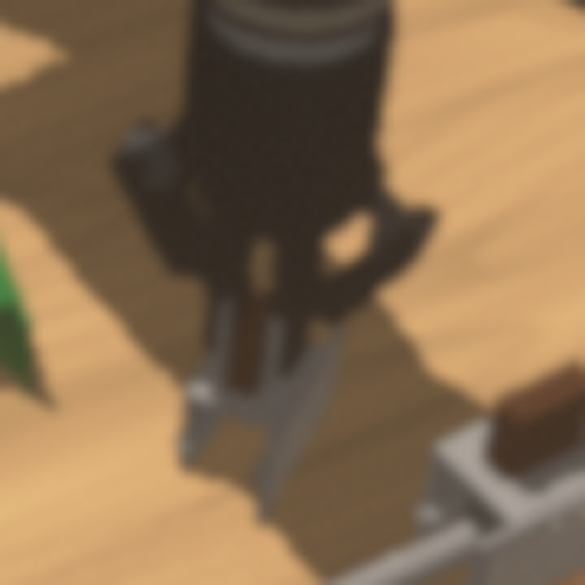

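The fin is gripped (width 0.15, about 13 mm) and the pads are flat on it at crop (250,345). Lifting.

{"method": "drive_tool", "body": {
  "rows": [
    [0,-1,0,0,0],
    [0,-3,0,0,0],
    [0,-6,0,0,0],
    [0,-9.5,0,0,0],
    [0,-13,0,0,0],
    [0,-16.5,0,0,0],
    [0,-19,0,0,0],
    [0,-19,0,0,0],
    [0,-19,0,0,0]
  ]
}}

```text
time: 6.68
position: [444.2, 157.0, 205.7]
ee_rot: [0.627, 0.329, 0.625, -0.327]
ft_force: [-0.4, -0.2, -1.9]
width: 0.15
```

```bash
python3 - <<'E'
from h import *
from workcell import capture
p,d=capture("scene")
cv2.imwrite("pics/s7.png",cv2.resize(p[50:200,220:370,::-1],None,fx=4,fy=4,interpolation=cv2.INTER_CUBIC))
tell([628,-38,204],2.3)
E
```

```text
t 6.73 pos [442.9 156.8 203.4] yaw_y 34.72 q [ 0.12 -0.18  2.06 -0.    1.27 -0.48] F [-0.3  0.1 -2.4] w 0.155 tiltx [-0.001 -0.    -1.   ]
shift cm [-0.08  4.12 26.56] turn 32.42 or 212.4
```

View pics/s7.png

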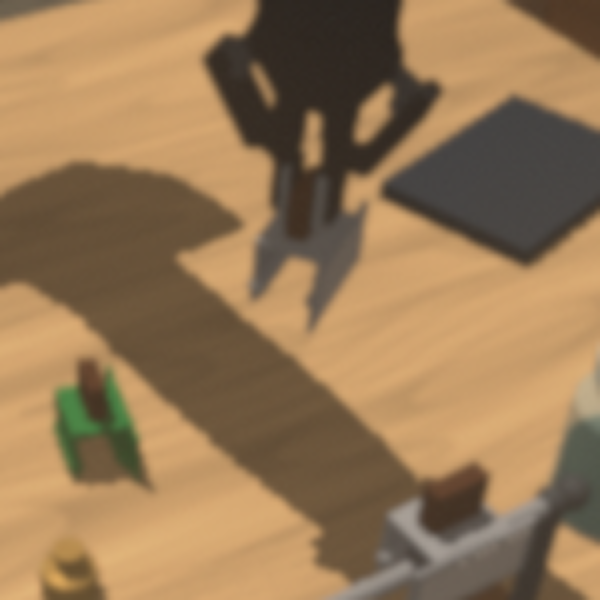

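The holder is held upright in the gripper (crop (305,250)). Now I'll move over the clip at this height.

{"method": "drive_tool", "body": {
  "rows": [
    [0,0,0.2,1.3,2],
    [0,0,0.6,3.9,5],
    [0,0,1,6.5,8],
    [0,0,1.4,9.1,11],
    [0,0,1.8,11.7,14],
    [0,0,2.2,14.3,17],
    [0,0,2.6,16.9,20],
    [0,0,3,19.5,23],
    [0,0,3.4,22.1,26],
    [0,0,3.8,24.7,29],
    [0,0,4.1,26.1,32],
    [0,0,4.1,26.6,32.4]
  ]
}}

```text
time: 7.73
position: [628.9, -40.9, 200.3]
ee_rot: [0.508, 0.49, 0.51, -0.492]
ft_force: [0.3, 1.0, -1.3]
width: 0.154
```

{"method": "drive_tool", "body": {
  "rows": [
    [0,0,0,0,0],
    [0,0,0,0,0],
    [0,0,0,0,0]
  ]
}}

```text
time: 7.98
position: [627.7, -37.7, 202.9]
ee_rot: [0.51, 0.489, 0.511, -0.49]
ft_force: [-0.2, 0.5, -1.3]
width: 0.152
```

```bash
python3 - <<'E'
from h import *
from workcell import capture
p,d=capture("scene");np.savez("pics/s8.npz",p=p,d=d)
cv2.imwrite("pics/s8.png",cv2.resize(p[80:280,170:370,::-1],None,fx=3,fy=3,interpolation=cv2.INTER_CUBIC))
tell([628,-38,204],2.3)
q,dt=capture("top");np.savez("pics/t8.npz",p=q,d=dt);cv2.imwrite("pics/t8.png",q[80:230,180:380,::-1].repeat(3,0).repeat(3,1))
E
```

```text
t 8.03 pos [627.9 -37.5 203.4] yaw_y 2.39 q [-0.22  0.18  1.69  0.    1.27 -0.26] F [ 0.3 -1.1 -3. ] w 0.149 tiltx [-0.001  0.    -1.   ]
shift cm [-0.06  0.01  0.05] turn 0.09 or 180.1
```

View pics/s8.png

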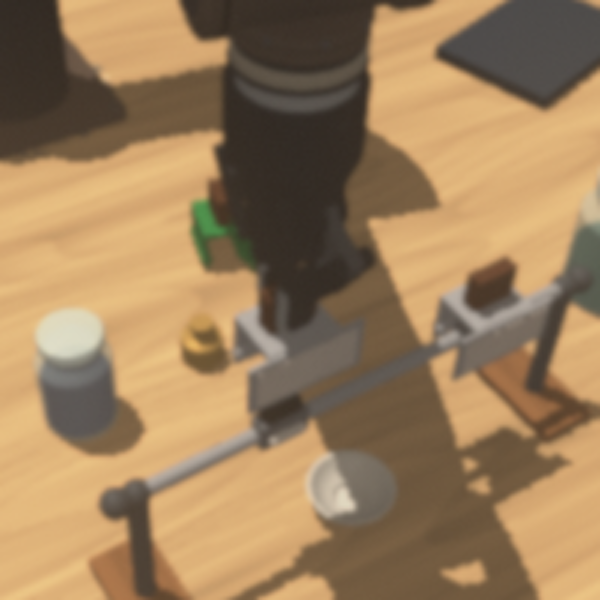

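View pics/t8.png

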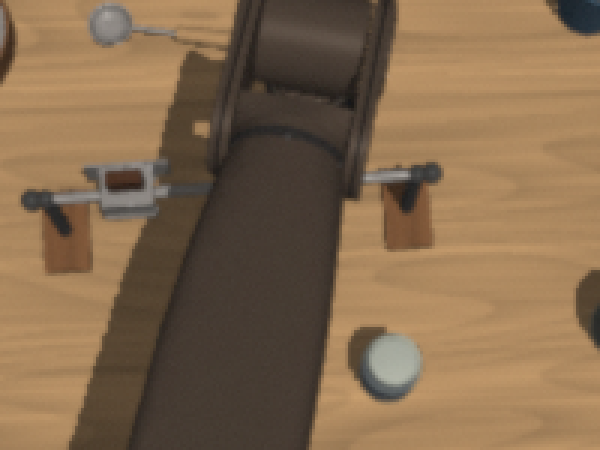

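The scene view shows the holder above the clip, label toward the camera and away from the robot: plate at crop (305,365), clip at (283,418). I'll measure the held holder by depth before lowering it.

```bash
cat > meas.py <<'E'
from h import *
import sys
def run(n):
    z=np.load(n);p,d=z["p"],z["d"];C=cloud("scene",d)
    X,Y,Z=C[...,0],C[...,1],C[...,2]
    a=np.arctan(0.0395); ex=np.array([np.cos(a),np.sin(a)]);ey=np.array([-ex[1],ex[0]])
    D=C[...,:2]-np.array([628,-38]); cx=D@ex; cy=D@ey
    m=(cx>15)&(cx<35)&(abs(cy)<70)&(Z>100)&(Z<260)
    m=cv2.morphologyEx(m.astype(np.uint8),cv2.MORPH_OPEN,np.ones((3,3)))>0
    n_,l,s,_=cv2.connectedComponentsWithStats(m.astype(np.uint8)); k=1+np.argmax(s[1:,4]); m=l==k
    g=cv2.erode(m.astype(np.uint8),np.ones((3,3)))>0
    A=np.c_[cy[g],Z[g],np.ones(g.sum())]; f=np.linalg.lstsq(A,cx[g],rcond=None)[0]
    r=cv2.minAreaRect(np.c_[cy[m],Z[m]].astype(np.float32))
    print("plate n",m.sum(),"cx median",np.median(cx[g]).round(1),"slope y,z",f.round(3),"cx at 0,zc",(f[2]+f[1]*r[0][1]).round(1))
    print(" rect cy,z",np.round(r[0],1),np.round(r[1],1),round(r[2],1),"cy range",np.percentile(cy[m],[1,50,99]).round(1),"Z range",np.percentile(Z[m],[1,50,99]).round(1))
run(sys.argv[1])
E
python3 meas.py pics/s8.npz
```

```text
plate n 644 cx median 23.2 slope y,z [ 4.0000e-03 -4.4000e-02  3.2631e+01] cx at 0,zc 23.2
 rect cy,z [  2.4 212. ] [84.5 43.8] 0.0 cy range [-39.4  -0.9  43.1] Z range [191.1 216.7 233. ]
```

{"method": "drive_tool", "body": {
  "rows": [
    [0,0,0.1,0.2,0],
    [0,0.5,0.1,0.2,0],
    [0,1.5,0.1,0.2,0],
    [0,2.5,0.1,0.2,0],
    [0,3.5,0.1,0.2,0],
    [0,4.2,0.1,0.2,0],
    [0,4.9,0.1,0.2,0],
    [0,5.5,0.1,0.2,0],
    [0,6,0.1,0.2,0],
    [0,6,0.1,0.2,0],
    [0,6,0.1,0.2,0],
    [0,6,0.1,0.2,0]
  ]
}}

```text
time: 9.08
position: [630.3, -40.4, 144.5]
ee_rot: [0.51, 0.49, 0.51, -0.49]
ft_force: [-0.2, -0.2, -0.9]
width: 0.151
```

```bash
python3 - <<'E'
from h import *
from workcell import capture
p,d=capture("scene");np.savez("pics/s9.npz",p=p,d=d)
cv2.imwrite("pics/s9.png",cv2.resize(p[150:250,210:350,::-1],None,fx=5,fy=5,interpolation=cv2.INTER_CUBIC))
tell([628,-38,138],2.3)
E
python3 meas.py pics/s9.npz
```

```text
t 9.13 pos [630.4 -40.4 144.7] yaw_y 2.32 q [-0.22  0.24  1.74  0.    1.17 -0.26] F [-0.4  0.  -1.4] w 0.15 tiltx [ 0.001 -0.    -1.   ]
shift cm [ 0.67 -0.23 -0.25] turn 0.02 or 180.0
plate n 784 cx median 25.3 slope y,z [-3.0000e-03 -5.9000e-02  3.4314e+01] cx at 0,zc 22.8
 rect cy,z [  0.  195.7] [126.2  85. ] 88.7 cy range [-42.3  -6.5  39.8] Z range [134.2 168.4 254.4]
```

View pics/s9.png

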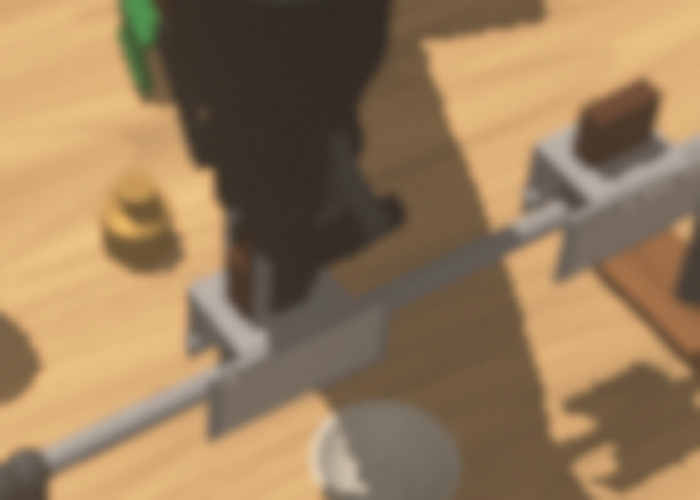

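The holder is astride the clip: label plate at crop (300,380), clip hidden inside, centred within about 1 mm. The foot is about 1 mm above the bar axis with no contact force. I'll lower it onto the rollers and dwell.

{"method": "drive_tool", "body": {
  "rows": [
    [0,0.2,0,0,0],
    [0,0.4,0,0,0],
    [0,0.4,0,0,0],
    [0,0.4,0,0,0],
    [0,0.4,0,0,0],
    [0,0.4,0,0,0]
  ]
}}

```text
time: 9.63
position: [628.4, -40.6, 141.0]
ee_rot: [0.509, 0.489, 0.511, -0.491]
ft_force: [-5.0, -0.4, 4.3]
width: 0.15
```

```bash
python3 - <<'E'
from h import *
tell([630,-40,138],2.3)
E
```

```text
t 9.63 pos [628.4 -40.6 141. ] yaw_y 2.35 q [-0.22  0.24  1.74 -0.    1.17 -0.27] F [-5.  -0.4  4.3] w 0.15 tiltx [-0.004 -0.001 -1.   ]
shift cm [ 0.3   0.16 -0.05] turn 0.05 or 180.0
```

The ribs touch the rollers (Fz +4), but Fx=-5 says the holder sits slightly too far out (+x). I'll ease it back 1.5 mm.

{"method": "drive_tool", "body": {
  "rows": [
    [0,0,-0.15,0,0],
    [0,0,-0.15,0,0],
    [0,0,-0.15,0,0],
    [0,0,-0.15,0,0]
  ]
}}

```text
time: 9.97
position: [628.3, -40.6, 141.0]
ee_rot: [0.51, 0.49, 0.51, -0.49]
ft_force: [-3.7, -0.4, 5.9]
width: 0.151
```

{"method": "drive_tool", "body": {
  "rows": [
    [0,0,-0.15,0,0],
    [0,0,-0.15,0,0],
    [0,0,-0.15,0,0]
  ]
}}

```text
time: 10.22
position: [627.9, -40.6, 141.0]
ee_rot: [0.511, 0.49, 0.509, -0.489]
ft_force: [-1.2, 0.3, 5.0]
width: 0.151
```

Centred now (Fx -1). Next, press straight down through the snap in small steps.

{"method": "drive_tool", "body": {
  "rows": [
    [0,0.2,0,0,0],
    [0,0.4,0,0,0],
    [0,0.6,0,0,0],
    [0,0.8,0,0,0],
    [0,1.0,0,0,0],
    [0,1.1,0,0,0],
    [0,1.1,0,0,0],
    [0,1.1,0,0,0],
    [0,1.1,0,0,0]
  ]
}}

```text
time: 10.97
position: [627.5, -40.5, 129.2]
ee_rot: [0.51, 0.49, 0.509, -0.489]
ft_force: [3.0, 0.2, -1.1]
width: 0.154
```

```bash
python3 - <<'E'
from h import *
from workcell import capture
p,d=capture("scene");np.savez("pics/s10.npz",p=p,d=d)
cv2.imwrite("pics/s10.png",cv2.resize(p[150:250,210:350,::-1],None,fx=5,fy=5,interpolation=cv2.INTER_CUBIC))
tell([630,-40,138],2.3)
E
python3 meas.py pics/s10.npz
```

```text
t 11.02 pos [627.5 -40.5 129.2] yaw_y 2.31 q [-0.23  0.25  1.75  0.    1.14 -0.27] F [ 3.6  0.1 -0.3] w 0.15 tiltx [ 0.002 -0.    -1.   ]
shift cm [-0.88  0.25 -0.04] turn 0.01 or 180.0
plate n 531 cx median 22.9 slope y,z [ 4.0000e-03 -5.5000e-02  3.0657e+01] cx at 0,zc 22.9
 rect cy,z [ -0.2 139.1] [41.9 85.3] 89.1 cy range [-42.3  -2.9  41.1] Z range [118.9 143.9 159.3]
```

View pics/s10.png

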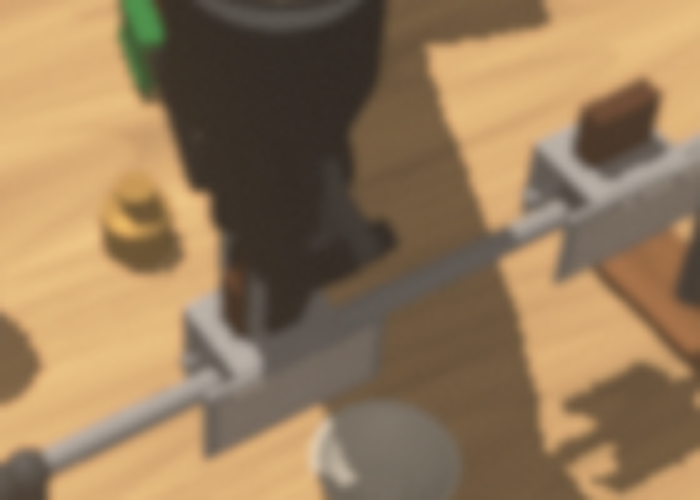

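It snapped on: the plate dropped about 13 mm (bottom edge at crop (207,455)), Fz fell to about 0, and the foot is some 15 mm below the axis. Now I'll press the buffer in further and trim x by 1 mm.

{"method": "drive_tool", "body": {
  "rows": [
    [0,0.1,0.1,0,0],
    [0,0.2,0.1,0,0],
    [0,0.25,0.1,0,0],
    [0,0.25,0.1,0,0],
    [0,0.25,0.1,0,0],
    [0,0.25,0.1,0,0]
  ]
}}

```text
time: 11.52
position: [627.6, -40.5, 127.6]
ee_rot: [0.51, 0.489, 0.51, -0.49]
ft_force: [-0.9, -0.2, 5.0]
width: 0.15
```

{"method": "drive_tool", "body": {
  "rows": [
    [0,0.06,0,0,0],
    [0,0.12,0,0,0],
    [0,0.12,0,0,0],
    [0,0.12,0,0,0],
    [0,0.12,0,0,0],
    [0,0.12,0,0,0]
  ]
}}

```text
time: 12.02
position: [627.6, -40.5, 126.8]
ee_rot: [0.51, 0.489, 0.51, -0.49]
ft_force: [-2.0, -0.3, 7.0]
width: 0.153
```

```bash
python3 - <<'E'
from h import *
from workcell import capture
p,d=capture("scene");np.savez("pics/s11.npz",p=p,d=d)
cv2.imwrite("pics/s11.png",cv2.resize(p[150:250,210:350,::-1],None,fx=5,fy=5,interpolation=cv2.INTER_CUBIC))
tell([630,-40,138],2.3)
E
python3 meas.py pics/s11.npz
```

```text
t 12.07 pos [627.6 -40.5 126.8] yaw_y 2.33 q [-0.23  0.25  1.75 -0.    1.14 -0.27] F [-1.9 -0.5  8.2] w 0.15 tiltx [-0.001 -0.    -1.   ]
shift cm [-1.12  0.24 -0.04] turn 0.03 or 180.0
plate n 535 cx median 23.0 slope y,z [ 2.0000e-03 -5.2000e-02  3.0071e+01] cx at 0,zc 22.9
 rect cy,z [ -0.3 136.1] [84.5 44.3] 1.0 cy range [-42.3  -2.5  40.5] Z range [114.7 141.8 157. ]
```

View pics/s11.png

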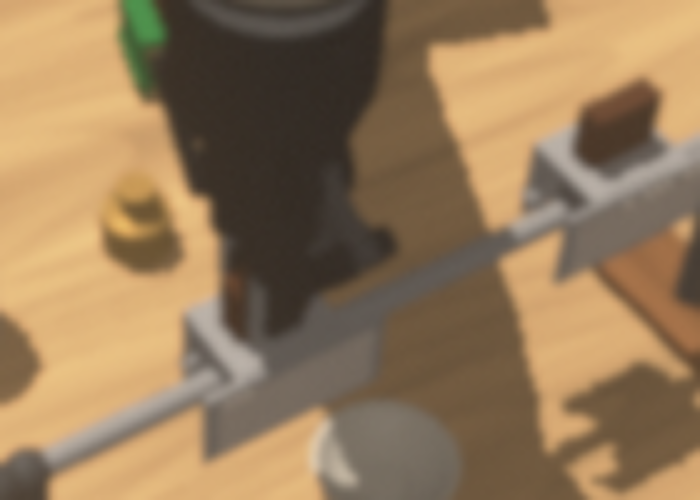

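```bash
python3 - <<'E'
from h import *
from workcell import job_done
tell([630,-40,138],2.3)
print(job_done())
E
```

```text
t 12.07 pos [627.6 -40.5 126.8] yaw_y 2.33 q [-0.23  0.25  1.75 -0.    1.14 -0.27] F [-1.9 -0.5  8.2] w 0.15 tiltx [-0.001 -0.    -1.   ]
shift cm [-1.12  0.24 -0.04] turn 0.03 or 180.0
the job is handed in; nothing more can be done
None
```

I hung the loose steel holder on the free clip with its label away from the robot, let it rest on the rollers, snapped it on, and handed the job in at 12.1 s while still pressing it down.

**Last checks:**
- **Press force:** the wrist read about 8 N upward. The gripper moved 2.4 mm further down after the snap and the label plate about 2 mm. I put the buffer at roughly 4 mm in; I inferred that and never measured it directly.
- **Fit:** the foot was about 17 mm below the bar axis. The holder was centred to about 2 mm across and 1 mm along, with yaw matching the clip.
- **Other objects:** I touched nothing else, and the last picture showed the weight and dish undisturbed. I did not re-measure the other bystanders.

**Disagreements:**
- **TCP height:** the reported height was about 36 mm below the fingertips seen by the camera. The first closing went shut just above the fin, so I set the grasp height from the pictures.
- **Label plate tilt:** depth showed the label plate leaning about 0.05 rad in every measurement, well inside the 0.14 rad limit and possibly just measurement error.

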